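Free the seized stop valve under the stairs and close it onto its seat

TASK

The water stop valve has seized open. Break its red T-handle loose with a short firm clockwise twist, then turn it on clockwise, regripping as needed, until you feel the rubber seat push back; snug it lightly onto the seat, do not force it, let go and leave it snug. Leave the vase, the tin and the wrench where they are.

Things in the scene. Friction and masses are not known exactly. Their poses are not given: they have to be found in the camera images.
- valve: fixed stop valve: white foot 80 x 90 x 8 mm on the worktop (origin at the centre of its underside, z up), brass body above it, copper pipes 19 mm thick, centred 45 mm up, leaving along its +y and -y to elbows that go down at 130 mm. The handle turns about its z axis.
- bonnet: round brass cap, 68 mm wide, 20 mm high, fixed; origin on the handle's axis at its underside, 75 mm above the worktop. Hides the springy rubber seat: once met, the torque to turn the handle grows by 1.5 N m per rad from the running 0.08; 0.25 to 0.4 N m in all is snug, beyond 0.6 N m in all (about 0.35 rad past first touch) the seat is overstrained.
- handle (a joint): angle of the handle in rad, 0 at the start, growing as it is turned clockwise seen from above (closing). Seized at 0: it takes 0.4 to 0.8 N m to break loose, the load falling to nothing by about 0.35 rad; after that it runs with about 0.08 N m until it meets the seat, somewhere between 1.6 and 3.5 rad, different each time and found only by feel (see the bonnet).
- bar: red plastic T-handle bar, turning with the handle: 60 mm long along its x, 14 mm wide along its y, 28 mm high, from 107 to 135 mm above the worktop, with a white mark on top at its +x end; origin on the handle's axis 95 mm above the worktop (at the top of the bonnet; only a 12 mm stem in between).
- grip (a point): point on the handle's axis in the bar, 123 mm above the worktop, to grip at, fingers closing across the 14 mm width.
- vase: loose white ceramic vase with flowers, 84 mm wide, about 155 mm high; origin at the centre of its underside. A bystander.
- tin: loose round gold tin, 127 mm wide, 59 mm high; origin at the centre of its underside. A bystander.
- wrench: loose steel wrench lying flat along its x, about 180 mm long; a bystander.

How it is judged (in metres and radians):
On the way, in this order (a step that is already met when the one before it is completed fails the run):
1. the handle has been broken loose (value of joint handle above 0.4 rad), for 0.1 s.
2. the handle has been snugged onto the seat (over 5 N on it) for 0.2 s (contact force between bar and bonnet above 5 N), for 0.2 s.
At the end, for the whole second after the job is handed in: the handle is left at rest, still bearing on the seat with more than 1 N (its friction holds it there) (contact force between bar and bonnet above 1 N and velocity of joint handle between -0.05 and 0.05 rad/s); the robot touches nothing.
It fails at once if the seat is overstrained: more than 25 N on it (0.55 N m at its 22 mm radius, besides the handle's friction) (contact force between bar and bonnet above 25 N).
It fails at once if the vase is moved by more than 20 mm (distance of vase from where it was at the start of the episode above 0.02 m).
It fails at once if the tin is moved by more than 20 mm (distance of tin from where it was at the start of the episode above 0.02 m).
It fails at once if the wrench is moved by more than 20 mm (distance of wrench from where it was at the start of the episode above 0.02 m).
It also fails if it takes over 72 s, if anything falls off the work surface, if the arm or the gripper's body presses on something with over 40 N, if the wrist force passes 120 N, or if a joint passes its speed limit or range.

ROBOT

A 6-joint arm with a two-finger parallel gripper is mounted at the origin on the work surface. World frame = base frame: x ahead of the robot, y to its left, z up, the work surface at z = 0. Lengths are in mm, angles in rad, forces in N, time in s.
With the tool pointing down it reaches from about 350 to 975 mm from the base axis. Payload 7.1 kg.
Tool frame: the origin (TCP) lies between the finger pads; the fingertips stand 17 mm ahead of it and the grasp point (between the pads) lies 2 mm behind it; z points along the fingers, y is the line along which they close (so a half turn about z gives the same grasp; the last joint's range is limited). The gripper opens to 88 mm and grips with 3 to 60 N. Pads are 20 mm wide; open, the fingers measure 115 mm over their backs; the gripper's body (75 mm by 178 mm) begins 61 mm behind the grasp point.
Start: joints at [1.122, 0.423, 1.63, -0, 1.089, -0.019], TCP at [260.398, 568.153, 239.675] pointing down, gripper open.
Joint ranges: [-3, 3], [-0.9, 2.11], [0.09, 2.58], [-1.31, 4.45], [0.11, 2.69], [-2.54, 2.54]. Speed limits (rad/s): [2.39, 2.39, 3.01, 3.14, 3.14, 3.14].

INTERFACE

Orientations are given as a rotation vector (axis times angle).
In Python, from workcell import ctrl, eyes, readout gives the robot as it stands (ctrl), with the cameras (eyes) and the readings (readout).
- The arm moves only by the shell command python3 jog.py 'ROWS' [OPENING]. ROWS is a JSON list of rows, 1 to 5 of them, each of 6 numbers: dx, dy, dz in mm, then a rotation vector rx, ry, rz in rad; each row shifts and turns the commanded pose from where the row before left it, along the tool's axes as they then stand; what a row does not reach is not made up. A row lasts 1/12 s, in which the tool goes at most 41.7 mm and 0.125 rad, less where a joint would pass 70% of its speed; a pose out of reach is approached as far as the arm can. OPENING is the finger opening in mm, set as the command begins (- or left out keeps the last). The fingers move at their own pace and stop on an object; the grip force is fixed at half the most. Time passes only in rows, so rows that do not move let the fingers close. It prints the time, the measured TCP pose, the force, the opening and the grip force at its end.
- readout.get_obs(): the state, without advancing time (a new reading comes with each control period).
- eyes.get_image(name): name is "scene" or "top" or "wrist"; returns a dict with "img" (400x640x3 uint8, red, green, blue), "fx", "fy", "cx", "cy" (pixels), "k1" (the pictures are not rectified: a ray, as slopes to the right and down, at radius r is drawn at 1 + k1 r^2 times it, then the intrinsics apply), "R" (3x3) and "t" (3): a world point X has camera coordinates R X + t. Camera axes: x right, y down, z forward; pixel columns grow to the right and rows downward; lengths in mm; the calibration is good to about 2 mm. A picture is of the moment at which its call begins. There is no depth.
- ctrl.close_job(): hands the job in; it is judged then, once.
The state is a dict: "t": time; "qpos": joint angles; "qvel": joint speeds; "joint_torque": joint torques, N m; "ee_pos": TCP position; "orientation": TCP orientation; "ft_force": force on the tool from outside, world axes, zero at the start; "moment": the same for the moment, N m; "width": finger opening in mm; "grasp_force": force on a finger pad.
Only numpy, scipy, OpenCV 4.12 (cv2) and the standard library are available. Lean on these libraries where they do the work, as an engineer would, in place of code of your own. Each camera call takes 0.05 s, during which the arm holds its last target. There are 200 camera calls.

## Working session

There is one attempt and no reset: what is moved stays moved. The work goes in short steps, Python scripts to look and compute and a shell command to move; the robot and the scene stay as the last step left them, time stands still between calls to the robot, and variables do not carry over. Pictures are saved under pics/ and viewed, at most 10 in all, crops included, and the job is handed in when it is done.

```bash
ls; mkdir -p pics
python3 - <<'E'
from workcell import ctrl, eyes, readout
import cv2
o=readout.get_obs();print(o)
for n in("scene","top"):
    d=eyes.get_image(n);cv2.imwrite(f"pics/{n}0.png",d["img"][...,::-1]);print(n,{k:d[k] for k in d if k!="img"})
E
```

```text
jog.py
pics
workcell.py
{'t': 0.0, 'qpos': array([ 1.12201813e+00,  4.23812246e-01,  1.63069272e+00, -9.42476065e-06,
        1.08859234e+00, -1.90142319e-02]), 'qvel': array([ 0.00130336, -0.00132465,  0.00135176,  0.0010093 ,  0.00281431,
       -0.00054524]), 'joint_torque': array([ 8.81774904e-04, -5.44634092e+01, -2.73671705e+01,  6.44219806e-02,
        2.27092841e-02, -1.45045246e-04]), 'ee_pos': array([260.16675903, 567.69277538, 238.91846016]), 'orientation': array([-6.69808957e-01, -3.06900880e+00,  2.30194524e-03]), 'ft_force': array([-0.08677712, -0.16839705, -0.34164397]), 'moment': array([-0.04807287,  0.03250178,  0.02181815]), 'grasp_force': 0.0, 'width': 87.59145507313524}
scene {'fx': 375.91409516817725, 'fy': 375.91409516817725, 'cx': 320.6771051168953, 'cy': 194.10443906021553, 'k1': -0.03143215907200983, 'R': array([[ 0.53908459,  0.84208349,  0.01682882],
       [ 0.4911955 , -0.29809672, -0.81845301],
       [-0.68418915,  0.44948164, -0.57432696]]), 't': array([-284.61940055, -159.72893354, 1580.13644314])}
top {'fx': 516.0192242691877, 'fy': 516.0192242691877, 'cx': 320.29370351098953, 'cy': 191.24650549091598, 'k1': -0.04542978426126297, 'R': array([[-2.67358679e-02, -9.99634851e-01, -3.91896299e-03],
       [-9.89732931e-01,  2.70212685e-02, -1.40351615e-01],
       [ 1.40406261e-01,  1.26304495e-04, -9.90093968e-01]]), 't': array([  16.97046042,  518.01824243, 1717.40448457])}
```

View pics/scene0.png

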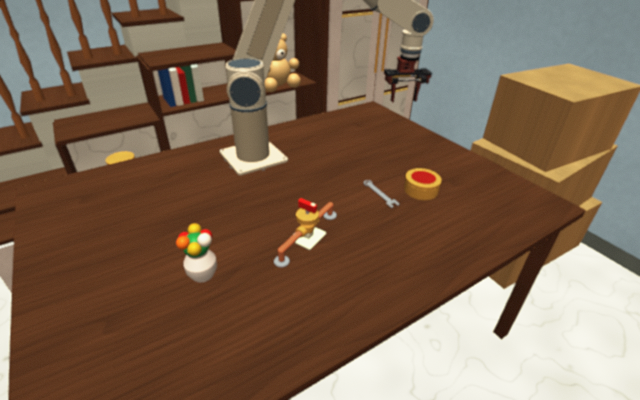

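View pics/top0.png

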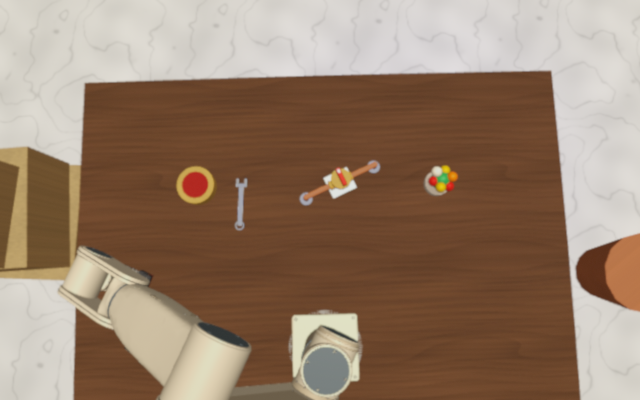

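The scene view shows the red bar at about (307,205), with the vase at (200,262), the wrench at (380,193) and the tin at (423,183). In the top view the bar is at (341,180). The neighbours are about 300 mm away, so the gripper has room.

```bash
cat > h.py <<'E'
from workcell import ctrl, eyes, readout
import cv2, numpy as np
from scipy.spatial.transform import Rotation as Ro
def ray(d,px):
    K=np.array([[d["fx"],0,d["cx"]],[0,d["fy"],d["cy"]],[0,0,1]])
    u=cv2.undistortPoints(np.array(px,float).reshape(-1,1,2),K,np.array([d["k1"],0,0,0.]))[:,0]
    D=np.c_[u,np.ones(len(u))]@d["R"]; return -d["R"].T@d["t"],D
def onz(d,px,z):
    C,D=ray(d,px); return C+D*((z-C[2])/D[:,2])[:,None]
def red(d,roi):
    x0,y0,x1,y1=roi; h=cv2.cvtColor(d["img"],cv2.COLOR_RGB2HSV).astype(int)
    m=((h[...,0]<6)|(h[...,0]>172))&(h[...,1]>170)&(h[...,2]>90)
    k=np.zeros(m.shape,bool);k[y0:y1,x0:x1]=1; return (m&k).astype(np.uint8)
E
python3 - <<'E'
from h import *
o=readout.get_obs()
print(Ro.from_rotvec(o["orientation"]).as_matrix().round(3))
for n,roi in(("top",(315,150,370,205)),("scene",(285,185,330,225))):
    d=eyes.get_image(n);m=red(d,roi)
    p=np.argwhere(m)[:,::-1]
    r=cv2.minAreaRect(p.astype(np.float32));print(n,len(p),r)
    print(onz(d,[p.mean(0)],125),onz(d,cv2.boxPoints(r),130).round(1))
    x,y=(np.array(roi[:2])+roi[2:])//2
    c=d["img"][roi[1]:roi[3],roi[0]:roi[2],::-1]
    cv2.imwrite(f"pics/{n}c.png",cv2.resize(c,None,fx=8,fy=8,interpolation=cv2.INTER_CUBIC))
E
```

```text
[[-0.909  0.417 -0.001]
 [ 0.417  0.909 -0.001]
 [ 0.    -0.001 -1.   ]]
top 37 ((341.79998779296875, 178.60003662109375), (11.627553939819336, 2.683281421661377), 63.43495178222656)
[[544.75183712 -67.75707    125.        ]] [[559.7 -55.7 130. ]
 [563.5 -63.6 130. ]
 [529.  -79.3 130. ]
 [525.3 -71.4 130. ]]
scene 153 ((306.6896667480469, 204.77584838867188), (20.42648696899414, 9.47046184539795), 21.801410675048828)
[[553.41727759 -69.69813448 125.        ]] [[ 546.7 -101.2  130. ]
 [ 514.   -70.6  130. ]
 [ 575.6  -42.5  130. ]
 [ 605.5  -73.2  130. ]]
```

View pics/topc.png

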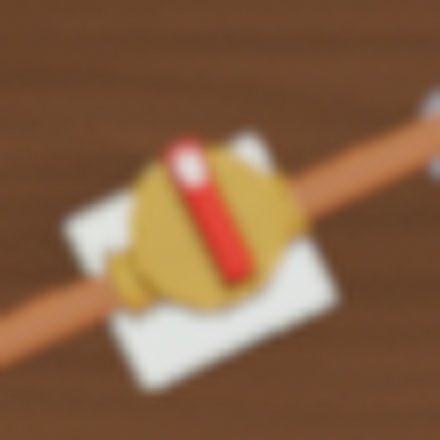

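The crop shows the bar running from (180,145) to (240,280), with the white mark at the upper-left end, away from the robot. That puts the centre near (546,-68) at a yaw of about 0.42. I'll move above it.

```bash
R='[[-29.2,-25.5,0,0,0,0],[-29.2,-25.5,0,0,0,0],[-29.2,-25.5,0,0,0,0],[-29.2,-25.5,0,0,0,0],[-29.2,-25.5,0,0,0,0]]'
python3 jog.py '[[-29.2,-25.5,0,0,0,0],[-29.2,-25.5,0,0,0,0],[-29.2,-25.5,0,0,0,0],[-29.2,-25.5,0,0,0,0],[-29.2,-25.5,0,0,0,0]]' 60
python3 jog.py '[[-29.2,-25.5,0,0,0,0],[-29.2,-25.5,0,0,0,0],[-29.2,-25.5,0,0,0,0],[-29.2,-25.5,0,0,0,0],[-29.2,-25.5,0,0,0,0]]'
python3 jog.py '[[-29.2,-25.5,0,0,0,0],[-29.2,-25.5,0,0,0,0],[-29.2,-25.5,0,0,0,0],[-29.2,-25.5,0,0,0,0],[-29.2,-25.5,0,0,0,0]]'
python3 jog.py '[[-29.2,-25.5,0,0,0,0],[-29.2,-25.5,0,0,0,0],[-29.2,-25.5,0,0,0,0],[0,0,0,0,0,-0.12],[0,0,0,0,0,-0.12]]'
python3 jog.py '[[0,0,0,0,0,-0.12],[0,0,0,0,0,-0.12],[0,0,0,0,0,-0.12],[0,0,0,0,0,-0.12],[0,0,0,0,0,-0.12]]'
python3 jog.py '[[0,0,0,0,0,0],[0,0,0,0,0,0],[0,0,0,0,0,0]]'
python3 - <<'E'
from h import *
o=readout.get_obs();print(o["qpos"].round(3),o["ee_pos"],o["width"])
print(Ro.from_rotvec(o["orientation"]).as_matrix().round(3))
d=eyes.get_image("wrist");cv2.imwrite("pics/w1.png",d["img"][...,::-1])
print(-d["R"].T@d["t"])
E
```

```text
t: 0.62
ee_pos: [340.2, 389.7, 239.5]
orientation: [-0.669, -3.069, 0.0]
ft_force: [0.5, -0.1, 0.3]
width: 60.7
grasp_force: 0.0
t: 1.03
ee_pos: [419.9, 212.9, 239.8]
orientation: [0.67, 3.069, 0.0]
ft_force: [0.7, -0.2, -0.8]
width: 59.8
grasp_force: 0.0
t: 1.45
ee_pos: [499.6, 36.0, 239.8]
orientation: [0.67, 3.069, 0.0]
ft_force: [0.4, 0.8, -0.5]
width: 60.0
grasp_force: 0.0
t: 1.87
ee_pos: [547.5, -70.4, 239.4]
orientation: [0.295, 3.128, -0.0]
ft_force: [-0.4, 0.3, 0.8]
width: 59.6
grasp_force: 0.0
t: 2.28
ee_pos: [546.8, -68.2, 239.5]
orientation: [0.649, -3.074, -0.0]
ft_force: [0.0, -0.4, -0.2]
width: 60.2
grasp_force: 0.0
t: 2.53
ee_pos: [546.9, -68.1, 239.6]
orientation: [0.635, -3.077, -0.0]
ft_force: [-0.2, 0.6, 0.4]
width: 60.1
grasp_force: 0.0
[-0.145  0.315  1.795 -0.     1.032 -2.123] [546.86974261 -68.06823027 239.59978792] 60.054190617403854
[[-0.918 -0.396 -0.   ]
 [-0.396  0.918  0.   ]
 [ 0.     0.    -1.   ]]
[ 470.13346114 -101.18124646  384.0294207 ]
```

View pics/w1.png

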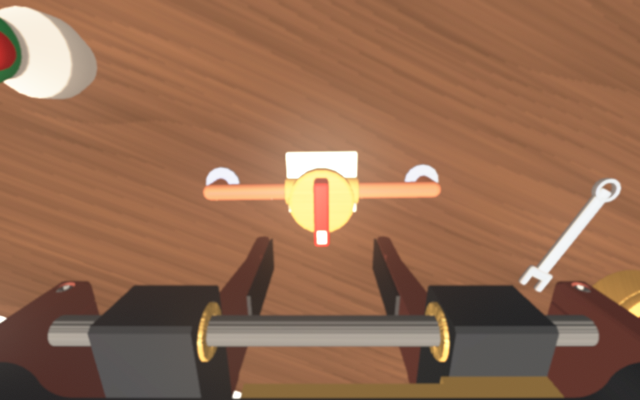

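The wrist view shows the bar along the image's vertical, x≈321, y from 180 to 245, with the white mark at the bottom, about centred between the fingers. I'll measure it on the 135 mm plane.

Run:
```python
from h import *
d=eyes.get_image("wrist");m=red(d,(290,170,350,250))
h=cv2.cvtColor(d["img"],cv2.COLOR_RGB2HSV)
w=((h[...,1]<70)&(h[...,2]>180)).astype(np.uint8);w[:226]=0;w[252:]=0;w[:,:305]=0;w[:,338:]=0
M=m|w;p=np.argwhere(M)[:,::-1]
print(m.sum(),w.sum(),p.min(0),p.max(0))
for y in range(176,250,4):
    x=p[p[:,1]==y][:,0]; print(y,(x.min(),x.max()) if len(x) else None,end=' ')
r=cv2.minAreaRect(p.astype(np.float32));print(r)
q=onz(d,cv2.boxPoints(r),135);print(q.round(1),q.mean(0))
e=onz(d,[[321.5,p[:,1].max()]],135)[0];print("mark end",e)
o=readout.get_obs();
# far-side bonnet center check on z=95
y=((h[...,0]>15)&(h[...,0]<30)&(h[...,1]>150)&(h[...,2]>120)).astype(np.uint8);y[260:]=0;y[:150]=0;y[:,:270]=0;y[:,370:]=0
c=max(cv2.findContours(y|M,cv2.RETR_EXTERNAL,cv2.CHAIN_APPROX_NONE)[0],key=len)
b=cv2.boundingRect(c);print(b,onz(d,[[b[0],201],[b[0]+b[2],201]],95))
```

```text
9 141 [314 230] [328 245]
176 None 180 None 184 None 188 None 192 None 196 None 200 None 204 None 208 None 212 None 216 None 220 None 224 None 228 None 232 (np.int64(316), np.int64(326)) 236 (np.int64(316), np.int64(326)) 240 (np.int64(314), np.int64(326)) 244 (np.int64(319), np.int64(328)) 248 None ((321.0, 237.5), (15.0, 14.0), 90.0)
[[568.8 -67.  135. ]
 [563.8 -55.4 135. ]
 [577.4 -49.4 135. ]
 [582.5 -61.2 135. ]] [573.12901299 -58.23918126 135.        ]
mark end [579.7786772  -54.88257751 135.        ]
(316, 230, 11, 15) [[554.52230742 -71.96429906  95.        ]
 [550.09462876 -61.70070266  95.        ]]
```

Run:
```python
from h import *
d=eyes.get_image("wrist");im=d["img"]
h=cv2.cvtColor(im,cv2.COLOR_RGB2HSV);print(h[210,305:340:3].tolist())
m=((h[...,0]<8)|(h[...,0]>170))&(h[...,1]>150);m[:165]=0;m[232:]=0;m[:,:300]=0;m[:,345:]=0
p=np.argwhere(m)[:,::-1];print(len(p),p.min(0),p.max(0))
v=np.array([(y,(x:=p[p[:,1]==y][:,0]).min(),x.max()) for y in range(p[:,1].min()+2,p[:,1].max()-2)]);print(v[::5].tolist())
mid=np.c_[(v[:,1]+v[:,2])/2+.0,v[:,0]]
P=onz(d,mid,135);f=np.polyfit(P[:,0],P[:,1],1);print("yaw",np.arctan(f[0]),"y at x=545,555",np.polyval(f,[545,555]))
print(onz(d,[[321,245.5],[321,p[:,1].min()-.5]],135))
```

```text
[[27, 92, 255], [27, 92, 255], [27, 92, 255], [9, 147, 254], [5, 140, 255], [4, 141, 255], [4, 143, 255], [4, 151, 255], [22, 120, 253], [27, 96, 255], [27, 96, 255], [27, 96, 255]]
131 [315 183] [327 231]Traceback (most recent call last):
  File "<stdin>", line 6, in <module>
    return umr_minimum(a, axis, None, out, keepdims, initial, where)
ValueError: zero-size array to reduction operation minimum which has no identity
```

Run:
```python
from h import *
d=eyes.get_image("wrist");im=d["img"]
h=cv2.cvtColor(im,cv2.COLOR_RGB2HSV)
m=((h[...,0]<12)|(h[...,0]>170))&(h[...,1]>115);m[:165]=0;m[232:]=0;m[:,:300]=0;m[:,345:]=0
p=np.argwhere(m)[:,::-1];print(len(p),p.min(0),p.max(0))
v=np.array([(y,x.min(),x.max()) for y in range(186,230) if len(x:=p[p[:,1]==y][:,0])>5]);print(v[::5].tolist())
P=onz(d,np.c_[(v[:,1]+v[:,2])/2,v[:,0]],135);f=np.polyfit(P[:,0],P[:,1],1);print("yaw",np.arctan(f[0]),"y at x=545,555",np.polyval(f,[545,555]))
print(onz(d,[[321,245.5],[321,p[:,1].min()-.5]],135))
print(h[176:190,321].tolist())
```

```text
782 [300 179] [344 231]
[[186, 314, 327], [191, 314, 328], [196, 314, 328], [201, 314, 328], [206, 314, 328], [211, 314, 328], [216, 314, 328], [221, 314, 328], [226, 315, 328]]
yaw 0.45882581488153257 y at x=545,555 [-70.01584684 -65.07597477]
[[580.45388624 -55.06650077 135.        ]
 [522.66608936 -79.97342806 135.        ]]
[[26, 94, 255], [21, 114, 252], [12, 131, 225], [7, 133, 192], [5, 131, 183], [6, 133, 184], [5, 141, 199], [4, 154, 234], [4, 154, 253], [4, 145, 255], [4, 137, 255], [4, 132, 255], [5, 130, 255], [5, 130, 255]]
```

The axis comes out near (553,-66.5) at a bar yaw of about 0.425. Measured length is about 62 mm against 60 given, so it's consistent. I'll make the small correction, then descend and close.

```bash
python3 jog.py '[[-6.2,-1,0,0,0,0],[0,0,20,0,0,-0.02],[0,0,35,0,0,0],[0,0,35,0,0,0],[0,0,20,0,0,0]]'
python3 jog.py '[[0,0,8.5,0,0,0],[0,0,0,0,0,0],[0,0,0,0,0,0]]'
python3 - <<'E'
from h import *
o=readout.get_obs();print(o["ee_pos"],o["ft_force"],o["moment"],o["qpos"].round(3))
d=eyes.get_image("wrist");cv2.imwrite("pics/w2.png",d["img"][120:,120:520][...,::-1])
E
```

```text
t: 3.15
ee_pos: [552.0, -66.2, 126.8]
orientation: [0.669, -3.067, -0.001]
ft_force: [-0.4, -0.2, -0.9]
width: 59.7
grasp_force: 0.0
t: 3.4
ee_pos: [553.7, -66.6, 121.6]
orientation: [-0.67, 3.069, -0.0]
ft_force: [0.1, 0.6, 1.8]
width: 59.8
grasp_force: 0.0
[553.68516707 -66.55164403 121.59572779] [0.07158043 0.62036178 1.75931223] [0.08847408 0.00017715 0.00085275] [-0.141  0.491  1.855 -0.     0.795 -2.142]
```

View pics/w2.png

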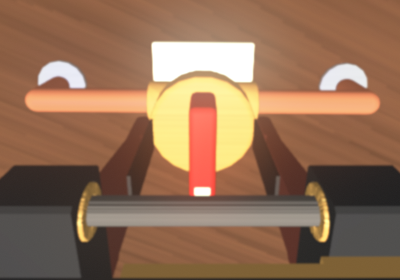

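The bar at (203,145) in the crop sits midway between the fingers at about (130,·) and (272,·). I'll close now.

```bash
for i in 1 2 3; do python3 jog.py '[[0,0,0,0,0,0],[0,0,0,0,0,0],[0,0,0,0,0,0],[0,0,0,0,0,0]]' 0; done
python3 -c "
from h import *
o=readout.get_obs();print(o['ee_pos'],o['ft_force'],o['moment'].round(3),o['qpos'].round(3),o['joint_torque'].round(3))"
```

```text
t: 3.78
ee_pos: [553.5, -66.6, 122.0]
orientation: [-0.67, 3.068, -0.001]
ft_force: [-0.8, 0.5, 0.3]
width: 36.9
grasp_force: 0.0
t: 4.12
ee_pos: [553.3, -67.0, 121.3]
orientation: [-0.67, 3.069, -0.001]
ft_force: [1.3, -2.9, 1.5]
width: 13.9
grasp_force: 30.0
t: 4.45
ee_pos: [553.3, -67.0, 121.3]
orientation: [-0.67, 3.069, -0.001]
ft_force: [0.0, -5.2, 0.8]
width: 13.7
grasp_force: 30.0
[553.27109221 -66.99965092 121.28730913] [ 0.02292085 -5.16650987  0.82569099] [-0.928 -0.11  -0.348] [-1.420e-01  4.910e-01  1.856e+00 -1.000e-03  7.940e-01 -2.142e+00] [  3.259 -50.757 -19.16    0.857   0.441  -0.324]
```

Gripped, with a width of 13.7 mm. I'll twist clockwise in small steps and watch the moment.

```bash
cat > s.py <<'E'
from h import *
o=readout.get_obs();R=Ro.from_rotvec(o['orientation']).as_matrix()
y=Ro.from_rotvec(o['orientation']).as_matrix()[:,0]
print('  yaw',round(np.arctan2(y[1],y[0]),3),'Mz',o['moment'].round(3)[2],'F',o['ft_force'].round(1),'p',o['ee_pos'].round(1),'q6',o['qpos'][5].round(3),'tau6',o['joint_torque'][5].round(3),'w',o['width'].round(2),'t',o['t'])
E
python3 s.py
python3 jog.py '[[0,0,0,0,0,0.05],[0,0,0,0,0,0]]' >/dev/null; python3 s.py
python3 jog.py '[[0,0,0,0,0,0.05],[0,0,0,0,0,0]]' >/dev/null; python3 s.py
python3 jog.py '[[0,0,0,0,0,0.05],[0,0,0,0,0,0]]' >/dev/null; python3 s.py
python3 jog.py '[[0,0,0,0,0,0.05],[0,0,0,0,0,0]]' >/dev/null; python3 s.py
```

```text
Traceback (most recent call last):
  File "s.py", line 4, in <module>
    print('  yaw',round(np.arctan2(y[1],y[0]),3),'Mz',o['moment'].round(3)[2],'F',o['ft_force'].round(1),'p',o['ee_pos'].round(1),'q6',o['qpos'][5].round(3),'tau6',o['joint_torque'][5].round(3),'w',o['width'].round(2),'t',o['t'])
                                                                                                                                                                                                      ^^^^^^^^^^^^^^^^
AttributeError: 'float' object has no attribute 'round'
Traceback (most recent call last):
  File "s.py", line 4, in <module>
    print('  yaw',round(np.arctan2(y[1],y[0]),3),'Mz',o['moment'].round(3)[2],'F',o['ft_force'].round(1),'p',o['ee_pos'].round(1),'q6',o['qpos'][5].round(3),'tau6',o['joint_torque'][5].round(3),'w',o['width'].round(2),'t',o['t'])
                                                                                                                                                                                                      ^^^^^^^^^^^^^^^^
AttributeError
[... 1054 characters left out ...]
                                                         ^^^^^^^^^^^^^^^^
AttributeError: 'float' object has no attribute 'round'
Traceback (most recent call last):
  File "s.py", line 4, in <module>
    print('  yaw',round(np.arctan2(y[1],y[0]),3),'Mz',o['moment'].round(3)[2],'F',o['ft_force'].round(1),'p',o['ee_pos'].round(1),'q6',o['qpos'][5].round(3),'tau6',o['joint_torque'][5].round(3),'w',o['width'].round(2),'t',o['t'])
                                                                                                                                                                                                      ^^^^^^^^^^^^^^^^
AttributeError: 'float' object has no attribute 'round'
```

```bash
sed -i "s/o\['width'\].round(2)/round(o['width'],2)/" s.py
python3 s.py
python3 jog.py '[[0,0,0,0,0,0.05],[0,0,0,0,0,0]]' >/dev/null; python3 s.py
python3 jog.py '[[0,0,0,0,0,0.05],[0,0,0,0,0,0]]' >/dev/null; python3 s.py
python3 -c "
from h import *
d=eyes.get_image('wrist');cv2.imwrite('pics/w3.png',d['img'][120:,120:520][...,::-1])"
```

```text
yaw -2.911 Mz -0.065 F [ 0.5 -4.2  1.2] p [553.1 -66.7 121.3] q6 -1.942 tau6 0.467 w 13.78 t 5.1167
  yaw -2.961 Mz -0.081 F [ 0.4 -4.8  1.5] p [553.2 -66.6 121.3] q6 -1.893 tau6 0.514 w 13.43 t 5.2833
  yaw -3.011 Mz -0.214 F [ 0.7 -4.8  1.8] p [553.2 -66.5 121.3] q6 -1.843 tau6 0.375 w 13.9 t 5.45
```

View pics/w3.png

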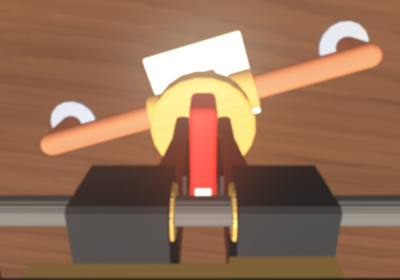

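The bar has turned with the gripper by about 0.3 rad and sits square between the pads. I'll continue to get past the breakaway.

```bash
python3 jog.py '[[0,0,0,0,0,0.05],[0,0,0,0,0,0.05],[0,0,0,0,0,0]]' >/dev/null; python3 s.py
python3 jog.py '[[0,0,0,0,0,0.05],[0,0,0,0,0,0.05],[0,0,0,0,0,0]]' >/dev/null; python3 s.py
python3 jog.py '[[0,0,0,0,0,0.05],[0,0,0,0,0,0.05],[0,0,0,0,0,0]]' >/dev/null; python3 s.py
python3 jog.py '[[0,0,0,0,0,0]]' >/dev/null; python3 s.py
python3 jog.py '[[0,0,0,0,0,0]]' >/dev/null; python3 s.py
python3 jog.py '[[0,0,0,0,0,0.05],[0,0,0,0,0,0.05],[0,0,0,0,0,0.05],[0,0,0,0,0,0]]' >/dev/null; python3 s.py
python3 jog.py '[[0,0,0,0,0,0.05],[0,0,0,0,0,0.05],[0,0,0,0,0,0.05],[0,0,0,0,0,0]]' >/dev/null; python3 s.py
python3 jog.py '[[0,0,0,0,0,0.05],[0,0,0,0,0,0.05],[0,0,0,0,0,0.05],[0,0,0,0,0,0]]' >/dev/null; python3 s.py
```

```text
yaw -3.11 Mz -0.058 F [ 0.3 -3.   1.8] p [553.2 -66.4 121.3] q6 -1.743 tau6 0.598 w 13.91 t 5.75
  yaw 3.073 Mz -0.034 F [ 1.1 -0.7  3.2] p [553.2 -66.2 121.3] q6 -1.644 tau6 0.602 w 14.09 t 6.0
  yaw 2.974 Mz -0.041 F [2.2 0.2 2.2] p [553.2 -66.1 121.3] q6 -1.544 tau6 0.606 w 13.82 t 6.25
  yaw 2.975 Mz -0.141 F [1.6 1.  1.8] p [553.2 -66.1 121.3] q6 -1.546 tau6 0.057 w 13.72 t 6.3333
  yaw 2.975 Mz 0.005 F [1.9 2.1 1.3] p [553.2 -66.1 121.3] q6 -1.545 tau6 -0.043 w 14.17 t 6.4167
  yaw 2.822 Mz -0.053 F [3.4 3.9 1.5] p [553.3 -65.9 121.3] q6 -1.392 tau6 0.63 w 13.86 t 6.75
  yaw 2.672 Mz -0.043 F [2.4 7.1 1.2] p [553.4 -65.7 121.3] q6 -1.243 tau6 0.575 w 13.83 t 7.0833
  yaw 2.522 Mz -0.081 F [2.9 7.2 1.4] p [553.5 -65.4 121.3] q6 -1.093 tau6 0.577 w 13.89 t 7.4167
```

The handle is at about 1.05 rad and running free. The side forces suggest the axis lies about 1.4 mm further in +x, so I'll recentre and check the moment noise.

```bash
python3 jog.py '[[-1.1,0.8,0,0,0,0],[0,0,0,0,0,0],[0,0,0,0,0,0]]' >/dev/null; python3 s.py
for i in 1 2 3; do python3 jog.py '[[0,0,0,0,0,0]]' >/dev/null; python3 s.py; done
python3 jog.py '[[0,0,0,0,0,0.06],[0,0,0,0,0,0.06],[0,0,0,0,0,0.06]]' >/dev/null; python3 s.py
python3 jog.py '[[0,0,0,0,0,0.06],[0,0,0,0,0,0.06]]' >/dev/null; python3 s.py
for i in 1 2 ; do python3 jog.py '[[0,0,0,0,0,0]]' >/dev/null; python3 s.py; done
python3 jog.py '[[0,0,0,0,0,0.04]]' >/dev/null; python3 s.py
python3 jog.py '[[0,0,0,0,0,0.04]]' >/dev/null; python3 s.py
python3 jog.py '[[0,0,0,0,0,0.04]]' >/dev/null; python3 s.py
python3 jog.py '[[0,0,0,0,0,0.04]]' >/dev/null; python3 s.py
```

```text
yaw 2.525 Mz -0.125 F [-1.1  6.2  5.6] p [553.6 -65.4 121.2] q6 -1.095 tau6 -0.068 w 13.85 t 7.6667
  yaw 2.525 Mz -0.093 F [-1.2  6.9  4.7] p [553.6 -65.5 121.2] q6 -1.095 tau6 -0.068 w 14.04 t 7.75
  yaw 2.525 Mz -0.069 F [-0.5  6.5  5.6] p [553.6 -65.4 121.3] q6 -1.095 tau6 -0.068 w 13.76 t 7.8333
  yaw 2.525 Mz -0.099 F [-0.7  6.6  5.4] p [553.6 -65.5 121.2] q6 -1.095 tau6 -0.068 w 14.41 t 7.9167
  yaw 2.342 Mz 0.096 F [0.3 7.9 5.5] p [553.8 -65.2 121.2] q6 -0.912 tau6 -0.867 w 14.18 t 8.1667
  yaw 2.222 Mz 0.074 F [1.4 9.3 4. ] p [553.9 -65.1 121.2] q6 -0.792 tau6 -0.857 w 14.45 t 8.3333
  yaw 2.221 Mz -0.001 F [0.6 8.3 4.8] p [554.  -65.1 121.2] q6 -0.792 tau6 0.703 w 13.64 t 8.4167
  yaw 2.224 Mz -0.037 F [-0.6  8.9  5. ] p [553.9 -65.1 121.2] q6 -0.795 tau6 0.054 w 13.71 t 8.5
  yaw 2.185 Mz 0.097 F [1.1 8.9 4.5] p [554.  -65.1 121.3] q6 -0.755 tau6 -1.043 w 13.95 t 8.5833
  yaw 2.143 Mz 0.049 F [ 0.5 10.4  4.1] p [554.1 -65.1 121.2] q6 -0.713 tau6 -0.625 w 14.15 t 8.6667
  yaw 2.103 Mz 0.049 F [1.9 8.7 3.9] p [554.1 -65.  121.3] q6 -0.673 tau6 -0.548 w 13.74 t 8.75
  yaw 2.063 Mz 0.098 F [ 0.5 10.4  4.2] p [554.2 -65.  121.3] q6 -0.633 tau6 -0.543 w 13.68 t 8.8333
```

While moving, Mz reads about +0.07, which matches the 0.08 running torque, so it's a usable signal. I'll recentre and advance in batches too small to overstrain the seat.

```bash
python3 jog.py '[[1.1,0.6,0,0,0,0],[0,0,0,0,0,0]]' >/dev/null; python3 s.py
python3 jog.py '[[0,0,0,0,0,0.04]]' >/dev/null; python3 s.py
python3 jog.py '[[0,0,0,0,0,0.04]]' >/dev/null; python3 s.py
python3 jog.py '[[0,0,0,0,0,0.04]]' >/dev/null; python3 s.py
python3 jog.py '[[0,0,0,0,0,0.04]]' >/dev/null; python3 s.py
```

```text
yaw 2.065 Mz -0.043 F [-0.2  4.2  4.2] p [554.2 -64.9 121.2] q6 -0.632 tau6 0.054 w 13.98 t 9.0
  yaw 2.025 Mz 0.048 F [1.6 4.3 3.3] p [554.2 -64.9 121.2] q6 -0.592 tau6 -1.067 w 14.04 t 9.0833
  yaw 1.982 Mz 0.111 F [1.7 5.9 3.5] p [554.3 -64.9 121.3] q6 -0.551 tau6 -0.632 w 14.28 t 9.1667
  yaw 1.942 Mz 0.066 F [1.5 5.7 3.2] p [554.4 -64.8 121.3] q6 -0.51 tau6 -0.553 w 13.98 t 9.25
  yaw 1.902 Mz 0.047 F [1.8 5.5 2.5] p [554.4 -64.8 121.3] q6 -0.47 tau6 -0.547 w 13.95 t 9.3333
```

```bash
python3 jog.py '[[0,0,0,0,0,0.03]]' >/dev/null; python3 s.py
python3 jog.py '[[0,0,0,0,0,0.03]]' >/dev/null; python3 s.py
python3 jog.py '[[0,0,0,0,0,0.03]]' >/dev/null; python3 s.py
python3 jog.py '[[0,0,0,0,0,0.03]]' >/dev/null; python3 s.py
```

```text
yaw 1.872 Mz 0.137 F [2.2 6.  3.3] p [554.5 -64.8 121.3] q6 -0.44 tau6 -0.257 w 13.84 t 9.4167
  yaw 1.843 Mz 0.169 F [1.8 5.5 2.3] p [554.5 -64.7 121.3] q6 -0.411 tau6 -0.367 w 14.17 t 9.5
  yaw 1.813 Mz 0.078 F [1.5 4.9 3. ] p [554.6 -64.7 121.3] q6 -0.381 tau6 -0.387 w 13.76 t 9.5833
  yaw 1.783 Mz 0.072 F [1.8 6.  3.1] p [554.6 -64.8 121.3] q6 -0.351 tau6 -0.388 w 13.82 t 9.6667
```

```bash
python3 jog.py '[[0,0,0,0,0,0.04]]' >/dev/null; python3 s.py
python3 jog.py '[[0,0,0,0,0,0.04]]' >/dev/null; python3 s.py
python3 jog.py '[[0,0,0,0,0,0.04]]' >/dev/null; python3 s.py
python3 jog.py '[[0,0,0,0,0,0.04]]' >/dev/null; python3 s.py
```

```text
yaw 1.743 Mz 0.055 F [3.3 6.1 3.2] p [554.7 -64.8 121.3] q6 -0.311 tau6 -0.678 w 13.66 t 9.75
  yaw 1.702 Mz 0.062 F [2.7 6.3 2.5] p [554.7 -64.7 121.3] q6 -0.27 tau6 -0.568 w 13.89 t 9.8333
  yaw 1.662 Mz 0.113 F [2.1 6.1 1.9] p [554.8 -64.7 121.3] q6 -0.23 tau6 -0.548 w 13.47 t 9.9167
  yaw 1.622 Mz 0.094 F [3.9 5.5 1.5] p [554.9 -64.7 121.3] q6 -0.19 tau6 -0.546 w 13.68 t 10.0
```

```bash
python3 s.py
```

```text
yaw 1.622 Mz 0.094 F [3.9 5.5 1.5] p [554.9 -64.7 121.3] q6 -0.19 tau6 -0.546 w 13.68 t 10.0
```

```bash
python3 jog.py '[[0,0,0,0,0,0.04]]' >/dev/null; python3 s.py
python3 jog.py '[[0,0,0,0,0,0.04]]' >/dev/null; python3 s.py
python3 jog.py '[[0,0,0,0,0,0.04]]' >/dev/null; python3 s.py
python3 jog.py '[[0,0,0,0,0,0.04]]' >/dev/null; python3 s.py
```

```text
yaw 1.582 Mz 0.1 F [3.5 6.7 0.8] p [554.9 -64.7 121.3] q6 -0.15 tau6 -0.546 w 14.14 t 10.0833
  yaw 1.542 Mz 0.154 F [3.6 6.4 1.1] p [555.  -64.7 121.3] q6 -0.11 tau6 -0.546 w 14.24 t 10.1667
  yaw 1.502 Mz 0.111 F [3.7 6.3 1.1] p [555.1 -64.8 121.3] q6 -0.07 tau6 -0.546 w 14.08 t 10.25
  yaw 1.462 Mz 0.116 F [4.3 5.2 0.8] p [555.1 -64.7 121.3] q6 -0.03 tau6 -0.546 w 13.68 t 10.3333
```

```bash
python3 jog.py '[[0,0,0,0,0,0.04]]' >/dev/null; python3 s.py
python3 jog.py '[[0,0,0,0,0,0.04]]' >/dev/null; python3 s.py
python3 jog.py '[[0,0,0,0,0,0.04]]' >/dev/null; python3 s.py
python3 jog.py '[[0,0,0,0,0,0.04]]' >/dev/null; python3 s.py
```

```text
yaw 1.422 Mz 0.108 F [3.8 4.5 0.5] p [555.2 -64.7 121.3] q6 0.01 tau6 -0.546 w 13.76 t 10.4167
  yaw 1.382 Mz 0.083 F [ 3.9  5.4 -0.2] p [555.3 -64.8 121.3] q6 0.05 tau6 -0.546 w 13.83 t 10.5
  yaw 1.342 Mz 0.093 F [ 3.9  5.6 -0.3] p [555.3 -64.8 121.2] q6 0.09 tau6 -0.546 w 13.89 t 10.5833
  yaw 1.302 Mz 0.16 F [ 4.9  6.1 -0.9] p [555.4 -64.8 121.3] q6 0.13 tau6 -0.547 w 13.7 t 10.6667
```

```bash
python3 jog.py '[[0,0,0,0,0,0.04]]' >/dev/null; python3 s.py
python3 jog.py '[[0,0,0,0,0,0.04]]' >/dev/null; python3 s.py
python3 jog.py '[[0,0,0,0,0,0.04]]' >/dev/null; python3 s.py
python3 jog.py '[[0,0,0,0,0,0.04]]' >/dev/null; python3 s.py
```

```text
yaw 1.262 Mz 0.054 F [4.1 5.5 0.3] p [555.4 -64.8 121.2] q6 0.17 tau6 -0.547 w 14.08 t 10.75
  yaw 1.222 Mz 0.056 F [ 5.2  4.9 -1. ] p [555.5 -64.8 121.3] q6 0.21 tau6 -0.547 w 13.94 t 10.8333
  yaw 1.182 Mz 0.063 F [ 5.1  4.6 -0.3] p [555.6 -64.9 121.3] q6 0.25 tau6 -0.547 w 13.86 t 10.9167
  yaw 1.142 Mz 0.088 F [ 5.1  5.8 -1.1] p [555.6 -64.9 121.3] q6 0.29 tau6 -0.547 w 14.03 t 11.0
```

```bash
python3 jog.py '[[0,0,0,0,0,0.04]]' >/dev/null; python3 s.py
python3 jog.py '[[0,0,0,0,0,0.04]]' >/dev/null; python3 s.py
python3 jog.py '[[0,0,0,0,0,0.04]]' >/dev/null; python3 s.py
python3 jog.py '[[0,0,0,0,0,0.04]]' >/dev/null; python3 s.py
python3 jog.py '[[0,0,0,0,0,0.03]]' >/dev/null; python3 s.py
```

```text
yaw 1.102 Mz 0.056 F [ 6.2  4.6 -1.5] p [555.7 -64.9 121.3] q6 0.33 tau6 -0.547 w 13.92 t 11.0833
  yaw 1.062 Mz 0.069 F [ 6.   5.2 -1.9] p [555.7 -65.  121.3] q6 0.37 tau6 -0.547 w 13.81 t 11.1667
  yaw 1.022 Mz 0.102 F [ 5.9  4.4 -1.3] p [555.8 -65.  121.3] q6 0.41 tau6 -0.547 w 13.59 t 11.25
  yaw 0.982 Mz 0.085 F [ 6.5  4.3 -2.4] p [555.8 -65.  121.3] q6 0.45 tau6 -0.547 w 14.01 t 11.3333
  yaw 0.952 Mz 0.055 F [ 6.   3.8 -2.7] p [555.9 -65.1 121.3] q6 0.48 tau6 -0.257 w 13.62 t 11.4167
```

```bash
python3 jog.py '[[0,0,0,0,0,0.04]]' >/dev/null; python3 s.py
python3 jog.py '[[0,0,0,0,0,0.04]]' >/dev/null; python3 s.py
python3 jog.py '[[0,0,0,0,0,0.04]]' >/dev/null; python3 s.py
python3 jog.py '[[0,0,0,0,0,0.04]]' >/dev/null; python3 s.py
python3 jog.py '[[0,0,0,0,0,0.04]]' >/dev/null; python3 s.py
```

```text
yaw 0.913 Mz 0.075 F [ 5.3  3.4 -2.4] p [556.  -65.1 121.3] q6 0.519 tau6 -0.658 w 13.96 t 11.5
  yaw 0.872 Mz 0.101 F [ 7.   3.6 -2.8] p [556.  -65.1 121.3] q6 0.56 tau6 -0.567 w 13.8 t 11.5833
  yaw 0.832 Mz 0.118 F [ 7.7  3.5 -2.8] p [556.  -65.2 121.3] q6 0.6 tau6 -0.549 w 13.63 t 11.6667
  yaw 0.792 Mz 0.052 F [ 6.7  3.2 -2.6] p [556.1 -65.2 121.3] q6 0.64 tau6 -0.547 w 13.77 t 11.75
  yaw 0.752 Mz 0.07 F [ 7.2  2.3 -2.3] p [556.1 -65.3 121.3] q6 0.68 tau6 -0.547 w 13.68 t 11.8333
```

Handle is at about 2.82 rad and still running free.

```bash
python3 jog.py '[[0,0,0,0,0,0.04]]' >/dev/null; python3 s.py
python3 jog.py '[[0,0,0,0,0,0.04]]' >/dev/null; python3 s.py
python3 jog.py '[[0,0,0,0,0,0.04]]' >/dev/null; python3 s.py
python3 jog.py '[[0,0,0,0,0,0.04]]' >/dev/null; python3 s.py
python3 jog.py '[[0,0,0,0,0,0.04]]' >/dev/null; python3 s.py
```

```text
yaw 0.712 Mz 0.071 F [ 6.8  2.7 -3.4] p [556.2 -65.3 121.3] q6 0.72 tau6 -0.547 w 13.61 t 11.9167
  yaw 0.672 Mz 0.079 F [ 7.4  1.7 -3.4] p [556.2 -65.3 121.3] q6 0.76 tau6 -0.547 w 13.58 t 12.0
  yaw 0.632 Mz 0.125 F [ 7.8  2.  -3.3] p [556.3 -65.4 121.3] q6 0.8 tau6 -0.521 w 14.0 t 12.0833
  yaw 0.593 Mz 0.155 F [ 7.9  2.  -3. ] p [556.3 -65.5 121.3] q6 0.84 tau6 -0.469 w 14.11 t 12.1667
  yaw 0.553 Mz 0.214 F [ 8.1  1.4 -3.1] p [556.3 -65.5 121.3] q6 0.879 tau6 -0.419 w 13.75 t 12.25
```

That's the seat. Mz and tau6 both rise by about 0.05 per step, starting near yaw 0.65. I need about 0.07 rad more, then a hold.

```bash
python3 jog.py '[[0,0,0,0,0,0.04]]' >/dev/null; python3 s.py
python3 jog.py '[[0,0,0,0,0,0.03]]' >/dev/null; python3 s.py
for i in 1 2 3 4; do python3 jog.py '[[0,0,0,0,0,0]]' >/dev/null; python3 s.py; done
```

```text
yaw 0.513 Mz 0.223 F [ 7.5  1.7 -3.1] p [556.3 -65.6 121.3] q6 0.919 tau6 -0.369 w 14.18 t 12.3333
  yaw 0.483 Mz 0.291 F [ 8.   1.1 -3.9] p [556.4 -65.6 121.3] q6 0.949 tau6 -0.042 w 13.85 t 12.4167
  yaw 0.483 Mz 0.143 F [ 7.4  1.5 -4.1] p [556.4 -65.6 121.3] q6 0.949 tau6 0.56 w 14.1 t 12.5
  yaw 0.485 Mz 0.14 F [ 8.4  1.2 -4.1] p [556.4 -65.6 121.3] q6 0.948 tau6 0.194 w 13.63 t 12.5833
  yaw 0.485 Mz 0.093 F [ 8.2  1.1 -3.4] p [556.4 -65.6 121.3] q6 0.948 tau6 0.139 w 13.94 t 12.6667
  yaw 0.485 Mz 0.108 F [ 8.2  2.3 -3.7] p [556.4 -65.6 121.3] q6 0.948 tau6 0.135 w 13.68 t 12.75
```

Mz peaked at 0.29 N m, inside the snug band. I'll add a small nudge for margin, hold, then release and rise.

```bash
python3 jog.py '[[0,0,0,0,0,0.02],[0,0,0,0,0,0.015]]' >/dev/null; python3 s.py
python3 jog.py '[[0,0,0,0,0,0],[0,0,0,0,0,0],[0,0,0,0,0,0],[0,0,0,0,0,0]]' >/dev/null; python3 s.py
python3 jog.py '[[0,0,0,0,0,0],[0,0,0,0,0,0],[0,0,0,0,0,0],[0,0,0,0,0,0]]' 50; python3 s.py
python3 jog.py '[[0,0,0,0,0,0],[0,0,-20,0,0,0],[0,0,-30,0,0,0],[0,0,-35,0,0,0],[0,0,-20,0,0,0]]'
python3 jog.py '[[0,0,-10,0,0,0],[0,0,0,0,0,0],[0,0,0,0,0,0],[0,0,0,0,0,0]]'; python3 s.py
python3 - <<'E'
from h import *
d=eyes.get_image("wrist");im=d["img"];cv2.imwrite("pics/w4.png",im[100:300,120:520][...,::-1])
h=cv2.cvtColor(im,cv2.COLOR_RGB2HSV)
m=((h[...,0]<8)|(h[...,0]>170))&(h[...,1]>115);m[:165]=0;m[232:]=0;m[:,:290]=0;m[:,355:]=0
p=np.argwhere(m)[:,::-1]
v=np.array([(y,x.min(),x.max()) for y in range(186,228) if len(x:=p[p[:,1]==y][:,0])>5]);print(v[::6].tolist())
P=onz(d,np.c_[(v[:,1]+v[:,2])/2,v[:,0]],135);f=np.polyfit(P[:,0],P[:,1],1);print("yaw",np.arctan(f[0]))
E
```

```text
yaw 0.449 Mz 0.371 F [ 8.1  0.4 -3.8] p [556.4 -65.7 121.3] q6 0.983 tau6 0.128 w 14.05 t 12.9167
  yaw 0.45 Mz 0.255 F [ 7.8  1.2 -3.3] p [556.4 -65.7 121.3] q6 0.982 tau6 0.241 w 13.59 t 13.25
t: 13.58
ee_pos: [553.5, -65.4, 120.8]
orientation: [-3.063, -0.697, 0.003]
ft_force: [-0.2, -0.5, 0.5]
width: 37.3
grasp_force: 0.0
  yaw 0.447 Mz -0.012 F [-0.2 -0.5  0.5] p [553.5 -65.4 120.8] q6 0.985 tau6 -0.014 w 37.26 t 13.5833
t: 14.0
ee_pos: [555.1, -65.4, 229.1]
orientation: [3.062, 0.696, 0.003]
ft_force: [0.8, -0.8, 0.5]
width: 49.9
grasp_force: 0.0
t: 14.33
ee_pos: [553.3, -65.2, 234.5]
orientation: [-3.063, -0.696, 0.004]
ft_force: [-0.5, -0.1, -0.1]
width: 49.6
grasp_force: 0.0
  yaw 0.447 Mz -0.007 F [-0.5 -0.1 -0.1] p [553.3 -65.2 234.5] q6 0.985 tau6 -0.001 w 49.62 t 14.3333
[[186, 315, 329], [192, 316, 330], [198, 317, 331], [204, 318, 331], [210, 319, 332], [216, 320, 333], [222, 321, 334]]
yaw 0.591411252976642
```

View pics/w4.png

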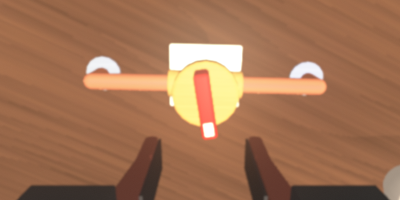

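The picture shows the bar from (203,70) to (209,135), clear of the fingers. Its yaw is 0.59, about 0.06 rad past the touch yaw of 0.65. That matches the expected spring-back to where friction holds it, at about 3.6 N. I'm handing it in.

```bash
python3 -c "
from workcell import ctrl, eyes, readout
print(ctrl.close_job())"
```

```text
the job is handed in; nothing more can be done
None
```

I broke the valve handle loose, turned it clockwise until it met the rubber seat about 2.9 rad on, snugged it to about 0.37 N m and let go. It was left bearing on the seat (about 3.6 N, estimated), the gripper never went near the vase, tin or wrench, and the job was handed in with no verdict returned.

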